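Turn the bristle brush round in its slanting cup at the perfume stall

TASK

Two wooden dusting brushes stand in slanting metal cups on the perfume stall's counter, and one of them was put away the wrong way round, bristles down in its cup with the bare handle sticking out. Pull that brush out of its cup, turn it end for end and put it back into the same cup handle first, right down to the bottom, so that the bristles stick out; then let go. Leave the other brush in its cup alone.

Things in the scene. Friction and masses are not known exactly. Their poses are not given: they have to be found in the camera images.
- brush_mid (a point): Brush to turn, 230 mm long, about 90 g, bristles down in its cup at the start. Point on its axis half-way along; z runs from handle end to bristles. Wooden handle 20 mm thick here (18 to 22 elsewhere), from z=-115 to 50 mm; ferrule 25 mm thick to z=70; dark bristle head 34 mm thick to z=115. With either end seated on the cup's bottom this point is 35 mm outside the mouth: grip here, across the axis.
- cup_mouth (a point): Mouth centre of the fixed cup that holds this brush and must hold it again: slanting metal tube, bore 44 mm, inner depth 80, wall 3, mouth 84 mm above the table, on a black foot 120 x 85. z points out along the bore, roughly towards the robot, 40 degrees above level; y is level; x points up across the mouth. The loose brush rests on the lower lip and sags to 22 to 25 degrees above level.
- brush2_mid (a point): The other brush, same make and size, same point and axes: already handle down, with its bristles sticking out of its own slanting cup of the same kind, 0.2 m or more to one side. It must stay as it is.
Mind the look-alikes: they are no part of the job. What is shaped like the part that bears cup_mouth but blue is not meant.

How it is judged:
On the way:
1. the brush has been drawn clear of its cup (distance between brush_mid and cup_mouth above 0.115 m), for 0.1 s.
At the end, for the whole second after the job is handed in: The brush is at rest in its own cup, handle down and bristles out, its handle's end within 15 mm of the cup's bottom (its middle 20 to 50 mm outside the mouth plane, within 25 mm of the cup's axis sideways and upward and 34 mm downward), its axis within 28 degrees of the bore, and released (z of brush_mid in the frame of cup_mouth between 0.02 and 0.05 m and x of brush_mid in the frame of cup_mouth between -0.034 and 0.025 m and y of brush_mid in the frame of cup_mouth between -0.025 and 0.025 m and angle between the z axis of brush_mid and the z axis of cup_mouth, either way round below 0.5 rad and angle between brush_mid's own z axis and vertical below 1.4 rad and linear speed of brush below 0.02 m/s); the robot touches nothing.
It fails at once if the other brush is disturbed (moved more than 30 mm) (distance of brush2_mid from where it was at the start of the episode above 0.03 m).
It also fails if it takes over 45 s, if anything falls off the work surface, if the arm or the gripper's body presses on something with over 40 N, if the wrist force passes 120 N, or if a joint passes its speed limit or range.

ROBOT

A 6-joint arm with a two-finger parallel gripper is mounted at the origin on the work surface. World frame = base frame: x ahead of the robot, y to its left, z up, the work surface at z = 0. Lengths are in m, angles in rad, forces in N, time in s.
With the tool pointing down it reaches from about 0.3 to 0.775 m from the base axis. Payload 14.6 kg.
Tool frame: the origin (TCP) lies at the very end of the fingers, on their centre line; the grasp point (between the pads) lies 19 mm behind it; z points along the fingers, x is the direction in which the jaws open and shut, and the axes are right-handed (so a half turn about z gives the same grasp; the last joint's range is limited). The gripper opens to 94 mm and grips with 3 to 60 N. Pads are 16 mm wide; open, the fingers measure 119 mm over their backs; the gripper's body (75 mm by 177 mm) begins 78 mm behind the grasp point.
Start: joints at [-1.227, 0.3, 1.521, -0, 1.321, -0.067], TCP at [0.22, -0.504, 0.205] pointing down, gripper open.
Joint ranges: [-3.03, 3.03], [-0.79, 2.21], [0.23, 2.52], [-1.04, 4.18], [0, 3.07], [-2.55, 2.55]. Speed limits (rad/s): [2.22, 2.22, 2.57, 3.14, 3.14, 3.14].

INTERFACE

Orientations are given as [roll, pitch, yaw] about the fixed x, y, z axes, in that order (R = Rz(yaw) Ry(pitch) Rx(roll)).
In Python, from station import ctrl gives the robot as it stands.
- The arm moves only by the shell command python3 -m inch 'ROWS' [FORCE]. ROWS is JSON, one flat list of numbers, 7 for each row, row after row: the shift along the tool's x, y, z in cm, then the turn, a rotation vector about the tool's x, y, z in rad, then the opening, from 0 (shut) to 1 (fully open). In form: [tx, ty, tz, wx, wy, wz, claw, tx, ty, tz, wx, wy, wz, claw, ...]. A call has 1 to 20 rows; each row shifts and turns the commanded pose from where the row before left it, along the tool's axes as they then stand; what a row does not reach is not made up. A row lasts 1/8 s, in which the tool goes at most 62.5 mm and 10.7 degrees, less where a joint would pass 70% of its speed; a pose out of reach is approached as far as the arm can. A call is refused whole if a number of a shift passes 6.25 or a number of a turn 0.188, either way. A call with a gripper value outside its range is refused whole. The fingers move at their own pace and stop on an object; FORCE is the grip in N (left out, the last holds). Time passes only in rows, so rows that do not move let the fingers close. It gives the time, the measured TCP pose, the force and the opening at its end, in the units of the state.
- ctrl.get_obs(): the state, without advancing time (a new reading comes with each control period).
- ctrl.camera(name): name is "scene" or "top" or "wrist"; returns (picture, depth): 384x512x3 uint8, red, green, blue; 384x512 float32, m along the optical axis (not along the pixel's ray), 0 where there is no reading.
- ctrl.camera_params(name): a dict with "vertical_fov" (degrees; the focal length in pixels is half the picture's height over the tangent of half this angle, whatever the lens; pixels are square), "cx", "cy" (the principal point, pixels), "camera_from_world" (4x4, takes a point from world to camera coordinates); the wrist camera has in their place "mount" (4x4, takes a point from camera to tool coordinates, whose origin is the TCP and whose axes are the tool frame's). Camera axes: x right, y down, z forward; pixel columns grow to the right and rows downward; lengths in m; the calibration is good to about 2 mm. A picture is of the moment at which its call begins: read the wrist's pose just before it. camera_params takes no time and is no camera call.
- ctrl.hand_in(): hands the job in, once; it reports no verdict.
Trained networks look in the newest picture that a camera, given by its name, has taken for a name from the list of things; names that differ only in an ending like _2 or _b are one class to them, and where a whole thing is asked for, a point or a joint stands for the part that bears it (a point fixed in the world has none). Each returns a list of dicts, best first, with "score" (0 to 1); they miss things now and then, are a little off and sometimes report something else, mostly with a low value. They report only what shows in the picture. A call takes as long as a camera call. They do not tell look-alikes from the thing itself.
- ctrl.spot_in(camera, label): "bbox" ([centre column, centre row, width, height] in pixels, round what is visible of it).
- ctrl.place_of(camera, label): "centre" ([column, row] in pixels: a listed point, or the origin of a listed thing).
The state is a dict: "time_s": time; "qpos": joint angles; "joint_vel": joint speeds; "tau": joint torques, N m; "ee_pos": TCP position; "eef_rot": TCP orientation; "force": force on the tool from outside, world axes, zero at the start; "moment": the same for the moment, N m; "grip_width": finger opening in m.
Only numpy, scipy, OpenCV 4.12 (cv2) and the standard library are available. Lean on these libraries where they do the work, as an engineer would, in place of code of your own. Each camera call takes 0.05 s, during which the arm holds its last target. There are 200 camera calls.

## Working session

There is one attempt and no reset: what is moved stays moved. The work goes in short steps, Python scripts to look and compute and a shell command to move; the robot and the scene stay as the last step left them, time stands still between calls to the robot, and variables do not carry over. Pictures are saved under pics/ and viewed, about 8 in all and at most 12, crops included, and the job is handed in when it is done.

```bash
mkdir -p pics
cat > h.py <<'E'
import numpy as np, cv2
from station import ctrl
from scipy.spatial.transform import Rotation as R
def pose():
    o=ctrl.get_obs(); T=np.eye(4); T[:3,:3]=R.from_euler('xyz',o['eef_rot']).as_matrix(); T[:3,3]=o['ee_pos']; return T
def shot(n,save=None):
    T=pose(); im,d=ctrl.camera(n); p=ctrl.camera_params(n)
    W=T@np.array(p['mount']) if 'mount' in p else np.linalg.inv(np.array(p['camera_from_world']))
    f=im.shape[0]/2/np.tan(np.radians(p['vertical_fov'])/2)
    v,u=np.mgrid[:im.shape[0],:im.shape[1]]
    P=np.stack([(u-p['cx'])/f*d,(v-p['cy'])/f*d,d],-1)@W[:3,:3].T+W[:3,3]
    P[d<=0]=np.nan
    if save: cv2.imwrite('pics/'+save,im[:,:,::-1])
    return im,d,P
E
python3 - <<'E'
from h import *
np.set_printoptions(precision=3,suppress=True)
ims=[]
for n in ['scene','top']:
    im,d,P=shot(n); ims.append(im)
    np.savez(n+'.npz',im=im,P=P)
    for l in ['brush_mid','cup_mouth','brush2_mid']:
        for r in ctrl.place_of(n,l)[:4]:
            c=np.round(r['centre']).astype(int); print(n,l,round(r['score'],2),c,P[c[1],c[0]])
    print(n,[ (round(r['score'],2),np.round(r['bbox'])) for r in ctrl.spot_in(n,'cup_mouth')[:4]],[ (round(r['score'],2),np.round(r['bbox'])) for r in ctrl.spot_in(n,'brush_mid')[:4]])
cv2.imwrite('pics/a.png',cv2.resize(np.vstack([i for i in ims]),(800,600) if 0 else (400*512//384*0+400,600))[:,:,::-1])
cv2.imwrite('pics/scene.png',cv2.resize(ims[0],(800,600))[:,:,::-1])
cv2.imwrite('pics/top.png',cv2.resize(ims[1],(800,600))[:,:,::-1])
print(ctrl.get_obs()['time_s'])
E
```

```text
scene brush_mid 0.57 [234 221] [ 0.544 -0.183  0.098]
scene cup_mouth 0.92 [243 231] [ 0.511 -0.132 -0.002]
scene cup_mouth 0.87 [144 180] [ 0.285 -0.282  0.097]
scene cup_mouth 0.8 [181 282] [ 0.618 -0.369  0.102]
scene brush2_mid 0.56 [333 163] [0.529 0.169 0.091]
scene [(0.96, array([183., 302.,  32.,  45.])), (0.62, array([150., 194.,  28.,  37.])), (0.57, array([248., 254.,  34.,  43.]))] [(0.83, array([226., 207.,  34.,  56.])), (0.19, array([248., 251.,  31.,  41.]))]
top brush_mid 0.61 [296 174] [ 0.533 -0.181  0.103]
top cup_mouth 0.97 [299 156] [ 0.585 -0.191  0.079]
top cup_mouth 0.83 [328 275] [ 0.261 -0.278  0.064]
top cup_mouth 0.6 [364 151] [ 0.609 -0.377  0.05 ]
top brush2_mid 0.69 [167 174] [0.525 0.169 0.09 ]
top [(0.73, array([298., 150.,  20.,  33.])), (0.68, array([328., 262.,  25.,  36.])), (0.62, array([362., 146.,  22.,  35.]))] [(0.96, array([295., 186.,  20.,  60.]))]
0.6
```

View pics/scene.png

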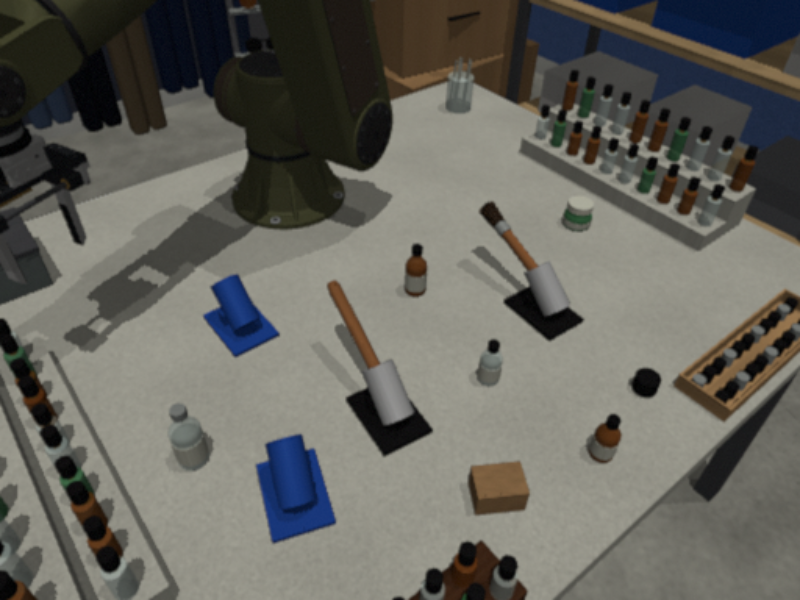

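View pics/top.png

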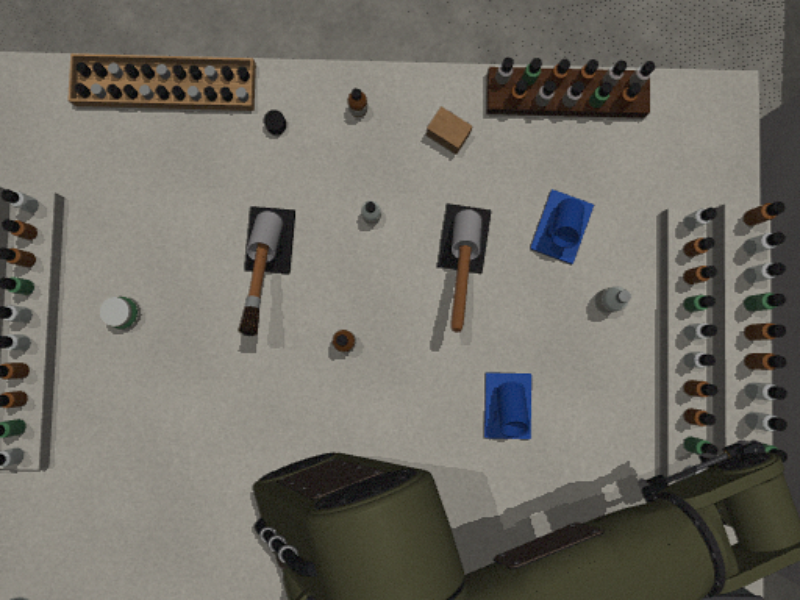

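The scene picture shows the bare-handled brush in the metal cup at (385,390). Its handle end is at (335,287) in scene, and at (460,325) in top. The bristles-out brush (490,215 in scene) and the two blue decoys are not part of the job. Next I'll fit the brush and cup axes from depth.

Run:
```python
from h import *
np.set_printoptions(precision=3,suppress=True)
for n in ['top','scene']:
    z=np.load(n+'.npz'); im,P=z['im'],z['P']; hsv=cv2.cvtColor(im,cv2.COLOR_RGB2HSV)
    box=(P[...,0]>.35)&(P[...,0]<.72)&(P[...,1]>-.27)&(P[...,1]<-.11)
    wood=box&(hsv[...,1]>110)&(P[...,2]>.06)&(hsv[...,0]<20)
    tube=box&(hsv[...,1]<60)&(P[...,2]>.025)&(P[...,0]>.5)
    foot=box&(im.max(-1)<45)&(P[...,2]<.02)
    for nm,m in [('wood',wood),('tube',tube)]:
        p=P[m]; c=np.median(p,0); u,s,vt=np.linalg.svd(p-c,full_matrices=False); a=vt[0]*-np.sign(vt[0][0])
        t=(p-c)@a; print(n,nm,len(p),'c',c,'axis',a,'elev',np.degrees(np.arcsin(a[2])),'az',np.degrees(np.arctan2(a[1],a[0])),'ends',c+a*np.percentile(t,1),c+a*np.percentile(t,99))
    q=P[foot][:,:2].astype(np.float32); print('foot',len(q),cv2.minAreaRect(q))
    # cylinder fit
    from scipy.optimize import least_squares
    p=P[tube]
    def f(v):
        a=np.array([-np.cos(v[0])*np.cos(v[1]),np.sin(v[0])*np.cos(v[1]),np.sin(v[1])]); d=p-[.6,v[2],v[3]]
        return np.linalg.norm(np.cross(d,a),axis=1)-.025
    r=least_squares(f,[0,.7,-.19,.05],loss='soft_l1',f_scale=.002); v=r.x; a=np.array([-np.cos(v[0])*np.cos(v[1]),np.sin(v[0])*np.cos(v[1]),np.sin(v[1])]); o=np.array([.6,v[2],v[3]])
    s=(.084-v[3])/a[2]; print('cyl az,el',np.degrees(v[:2]),'mouth(z=.084)',o+a*s,'rms',np.sqrt(np.mean(r.fun**2)), 't range',np.percentile((p-o-a*s)@a,[1,99]))
o=ctrl.get_obs(); print(o['qpos'],o['ee_pos'],o['eef_rot']); print(pose()[:3,:3])
```

```text
top wood 384 c [ 0.506 -0.178  0.112] axis [-0.901  0.113  0.418] elev 24.72204231483666 az 172.85928770923115 ends [ 0.582 -0.187  0.077] [ 0.435 -0.169  0.145]
top tube 464 c [ 0.606 -0.189  0.072] axis [-0.899  0.092  0.428] elev 25.364191401133695 az 174.18129460117956 ends [ 0.652 -0.194  0.05 ] [ 0.572 -0.186  0.088]
foot 529 ((0.607940137386322, -0.19165626168251038), (0.08314879238605499, 0.12005036324262619), 82.54045867919922)
cyl az,el [ 7.576 40.804] mouth(z=.084) [ 0.575 -0.187  0.084] rms 0.004594895024536225 t range [-0.082  0.004]
scene wood 435 c [ 0.508 -0.181  0.112] axis [-0.899  0.117  0.422] elev 24.965499164772666 az 172.58316287606445 ends [ 0.57  -0.189  0.082] [ 0.44  -0.172  0.144]
scene tube 848 c [ 0.616 -0.201  0.071] axis [-0.809  0.104  0.578] elev 35.33562201362637 az 172.66132978419614 ends [ 0.65  -0.205  0.046] [ 0.572 -0.195  0.102]
foot 836 ((0.6103091239929199, -0.19264449179172516), (0.08355304598808289, 0.1195186898112297), 82.74092102050781)
cyl az,el [ 7.142 40.177] mouth(z=.084) [ 0.574 -0.187  0.084] rms 0.0023968005865293487 t range [-0.083  0.01 ]
[-1.227  0.3    1.521 -0.     1.321 -0.067] [ 0.22  -0.504  0.205] [ 3.142  0.    -1.16 ]
[[ 0.399 -0.917 -0.   ]
 [-0.917 -0.399  0.   ]
 [-0.     0.    -1.   ]]
```

```bash
cat >> h.py <<'E'
np.set_printoptions(precision=3,suppress=True)
M=np.array([.5745,-.187,.084]); az=np.radians(172.6)
def dirs(el): # brush direction out of cup at elevation el, tool z perpendicular, downwards
    e=np.radians(el); h=np.array([np.cos(az),np.sin(az),0]); k=np.array([0,0,1.])
    return h*np.cos(e)+k*np.sin(e), h*np.sin(e)-k*np.cos(e)
def target(G,el,flip=False,back=0.): # grasp point G
    a,t=dirs(el); y=a if not flip else -a
    x=np.cross(y,t)
    T=np.eye(4); T[:3,:3]=np.stack([x,y,t],1); T[:3,3]=np.array(G)+(.019-back)*t; return T
def need(T,A=None,name=''):
    A=pose() if A is None else A
    D=np.linalg.inv(A)@T; print(name,'trans cm (tool axes)',D[:3,3]*100,'rotvec',R.from_matrix(D[:3,:3]).as_rotvec(),'|',T[:3,3])
def cupframe(p):
    a,t=dirs(40); x=-t; y=np.cross(a,x); return np.stack([x,y,a])@(np.array(p)-M)
E
python3 - <<'E'
from h import *
G=[.535,-.182,.090]
for fl in (0,1):
    T=target(G,25,fl,.10); print(T[:3,:3]); 
    need(T,name='flip%d'%fl)
E
```

```text
[[-0.129 -0.899 -0.419]
 [-0.992  0.117  0.054]
 [-0.     0.423 -0.906]]
flip0 trans cm (tool axes) [-15.186 -44.717   4.204] rotvec [-0.426 -0.118  0.531] | [ 0.569 -0.186  0.163]
[[ 0.129  0.899 -0.419]
 [ 0.992 -0.117  0.054]
 [ 0.    -0.423 -0.906]]
flip1 trans cm (tool axes) [-15.186 -44.717   4.204] rotvec [ 0.156 -0.565 -2.548] | [ 0.569 -0.186  0.163]
```

```bash
python3 -m inch '[-1.5,-4.5,0,0,0,0,0.6,-1.5,-4.5,0,0,0,0,0.6,-1.5,-4.5,0,0,0,0,0.6,-1.5,-4.5,0,0,0,0,0.6,-1.5,-4.5,0,0,0,0,0.6,-1.5,-4.5,0,0,0,0,0.6,-1.5,-4.5,0,0,0,0,0.6,-1.5,-4.5,0,0,0,0,0.6,-1.5,-4.5,0,0,0,0,0.6,-1.5,-4.5,0,0,0,0,0.6,0,0,0,-0.107,-0.03,0.133,0.6,0,0,0,-0.107,-0.03,0.133,0.6,0,0,0,-0.107,-0.03,0.133,0.6,0,0,0,-0.107,-0.03,0.133,0.6,0,0,0,0,0,0,0.6,0,0,0,0,0,0,0.6]' 20
python3 - <<'E'
from h import *
need(target([.535,-.182,.090],25,0,.10))
im,d,P=shot('wrist','w1.png'); 
for l in ['brush_mid','cup_mouth']:
    for r in ctrl.place_of('wrist',l)[:2]:
        c=np.round(r['centre']).astype(int); print(l,r['score'],c,P[c[1],c[0]])
print(ctrl.get_obs()['qpos'])
E
```

```text
time_s: 2.6
ee_pos: [0.5723, -0.1871, 0.2055]
eef_rot: [2.705, 0.002, -1.698]
force: [0.5, 0.9, 0.4]
grip_width: 0.0565
 trans cm (tool axes) [-0.013 -1.47   3.96 ] rotvec [0.    0.001 0.002] | [ 0.569 -0.186  0.163]
brush_mid 0.79 [256 169] [ 0.543 -0.18   0.098]
brush_mid 0.54 [260 133] [ 0.573 -0.188  0.084]
cup_mouth 0.71 [260 131] [ 0.575 -0.188  0.084]
cup_mouth 0.6 [466  74] [ 0.597 -0.374  0.064]
[-0.338  0.703  0.986 -0.091  1.88   1.353]
```

View pics/w1.png

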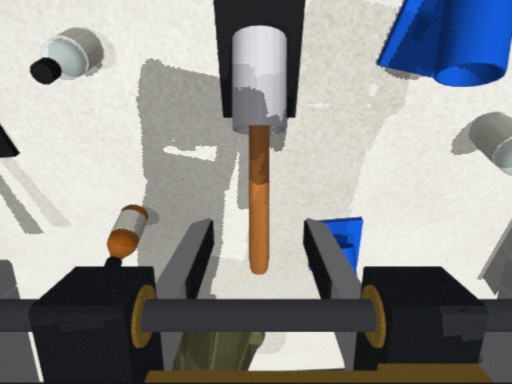

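The wrist view shows the handle at column 259, rows 125–272, centred between the fingers. Now I'll go down and close.

```bash
python3 -m inch '[0,-0.3,2.8,0,0,0,0.6,0,-0.3,2.8,0,0,0,0.6,0,-0.3,2.8,0,0,0,0.6,0,-0.3,2.8,0,0,0,0.6,0,-0.3,2.8,0,0,0,0.6,0,0,0,0,0,0,0.6,0,0,0,0,0,0,0,0,0,0,0,0,0,0,0,0,0,0,0,0,0,0,0,0,0,0,0,0,0,0,0,0,0,0,0]' 35
python3 - <<'E'
from h import *
T=pose(); print('grasp pt',T[:3,3]-.019*T[:3,2], 'cup frame',cupframe(T[:3,3]-.019*T[:3,2]))
a,_=dirs(40); need(target(M+.037*a,40,0)); need(target(M+.16*a,40,0),target(M+.037*a,40,0),'pull')
print(ctrl.get_obs()['force'])
E
```

```text
time_s: 4.12
ee_pos: [0.5268, -0.181, 0.0725]
eef_rot: [2.703, 0.001, -1.701]
force: [0.5, -0.4, 1.5]
grip_width: 0.0196
grasp pt [ 0.535 -0.182  0.09 ] cup frame [-0.021 -0.     0.034]
 trans cm (tool axes) [-0.021  0.202 -2.193] rotvec [-0.259  0.002 -0.   ] | [ 0.534 -0.182  0.093]
pull trans cm (tool axes) [ 0.  12.3  0. ] rotvec [0. 0. 0.] | [ 0.441 -0.17   0.172]
[ 0.462 -0.385  1.536]
```

```bash
python3 -m inch '[0,0.08,-0.36,-0.043,0,0,0,0,0.08,-0.36,-0.043,0,0,0,0,0.08,-0.36,-0.043,0,0,0,0,0.08,-0.36,-0.043,0,0,0,0,0.08,-0.36,-0.043,0,0,0,0,0.08,-0.36,-0.043,0,0,0,0,0,0,0,0,0,0]' 35
python3 - <<'E'
from h import *
T=pose(); print('cup frame',cupframe(T[:3,3]-.019*T[:3,2]),ctrl.get_obs()['force'])
a,_=dirs(40); need(target(M+.177*a,40,0)); print(ctrl.get_obs()['qpos'])
im,d,P=shot('wrist','w2.png');
E
```

```text
time_s: 5.0
ee_pos: [0.5339, -0.1817, 0.0925]
eef_rot: [2.444, 0.002, -1.701]
force: [-1.4, -0.6, -1.0]
grip_width: 0.0199
cup frame [-0.001 -0.     0.037] [-1.404 -0.572 -1.041]
 trans cm (tool axes) [-0.003 14.014 -0.084] rotvec [-0.     0.002  0.   ] | [ 0.428 -0.168  0.183]
[-0.332  0.882  1.036 -0.136  1.908  1.369]
```

View pics/w2.png

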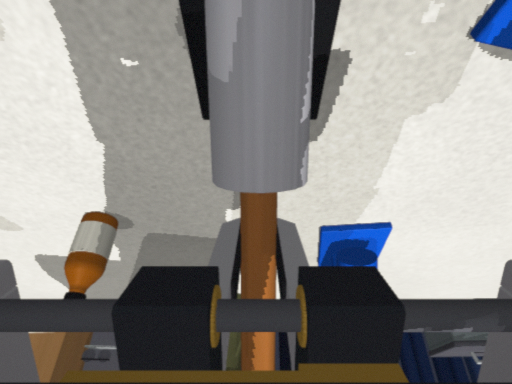

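```bash
python3 -m inch '[0,1.4,0,0,0,0,0,0,1.4,0,0,0,0,0,0,1.4,0,0,0,0,0,0,1.4,0,0,0,0,0,0,1.4,0,0,0,0,0,0,1.4,0,0,0,0,0,0,1.4,0,0,0,0,0,0,1.4,0,0,0,0,0,0,1.4,0,0,0,0,0,0,1.4,0,0,0,0,0,0,0,0,0,0,0,0]' 35
python3 -m inch '[0,0,0,0,0,-0.1745,0,0,0,0,0,0,-0.1745,0,0,0,0,0,0,-0.1745,0,0,0,0,0,0,-0.1745,0,0,0,0,0,0,-0.1745,0,0,0,0,0,0,-0.1745,0,0,0,0,0,0,-0.1745,0,0,0,0,0,0,-0.1745,0,0,0,0,0,0,-0.1745,0,0,0,0,0,0,-0.1745,0,0,0,0,0,0,-0.1745,0,0,0,0,0,0,-0.1745,0,0,0,0,0,0,-0.1745,0,0,0,0,0,0,-0.1745,0,0,0,0,0,0,-0.1745,0,0,0,0,0,0,-0.1745,0,0,0,0,0,0,-0.1745,0,0,0,0,0,0,-0.1745,0,0,0,0,0,0,0,0,0,0,0,0,0,0,0]' 35
python3 - <<'E'
from h import *
T=pose(); print('cup frame',cupframe(T[:3,3]-.019*T[:3,2]),ctrl.get_obs()['force'])
a,_=dirs(40); need(target(M+.177*a,40,1)); need(target(M+.037*a,40,1)); print(ctrl.get_obs()['qpos'])
w,_,Pw=shot('wrist'); s,_,Ps=shot('scene'); np.savez('w3.npz',im=w,P=Pw); np.savez('s3.npz',im=s,P=Ps)
for l in ['brush_mid']:
  for n,P in (('wrist',Pw),('scene',Ps)):
    for r in ctrl.place_of(n,l)[:2]:
        c=np.round(r['centre']).astype(int); print(n,l,r['score'],c,P[c[1],c[0]])
cv2.imwrite('pics/v3.png',np.hstack([cv2.resize(w,(400,300)),cv2.resize(s[110:310,110:377],(400,300))])[:,:,::-1])
E
```

```text
time_s: 6.42
ee_pos: [0.4271, -0.168, 0.184]
eef_rot: [2.446, 0.001, -1.701]
force: [0.3, -0.2, -0.8]
grip_width: 0.0196
time_s: 8.93
ee_pos: [0.4274, -0.168, 0.183]
eef_rot: [-2.444, 0.002, 1.437]
force: [-0.4, 0.1, -0.9]
grip_width: 0.0197
cup frame [-0.001 -0.     0.177] [-0.449  0.136 -0.916]
 trans cm (tool axes) [ 0.008  0.023 -0.053] rotvec [ 0.001 -0.002 -0.005] | [ 0.428 -0.168  0.183]
 trans cm (tool axes) [ 0.072 14.023 -0.043] rotvec [ 0.001 -0.002 -0.005] | [ 0.534 -0.182  0.093]
[-0.366  0.551  1.371 -0.158  1.9   -1.801]
wrist brush_mid 0.68 [258 242] [ 0.442 -0.17   0.211]
```

View pics/v3.png

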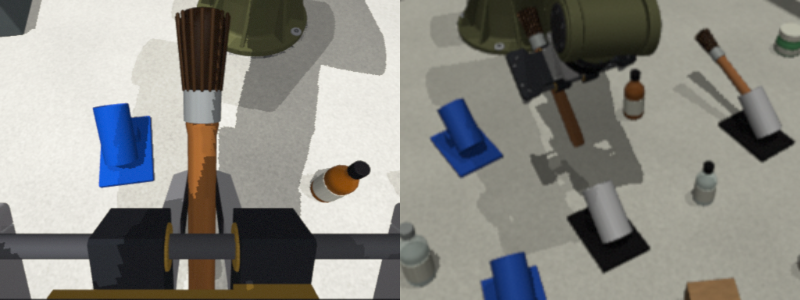

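The brush is out and turned: bristles toward the robot, handle toward the cup. Scene view: handle tip at (575,143), empty mouth at (600,190). Before inserting, I'll check the axis in the hand.

Run:
```python
from h import *
for n in ('s3','w3'):
    z=np.load(n+'.npz'); im,P=z['im'],z['P']; hsv=cv2.cvtColor(im,cv2.COLOR_RGB2HSV)
    C=np.full(P.shape,np.nan); a,t=dirs(40); F=np.stack([-t,np.cross(a,-t),a]); C=(P-M)@F.T
    m=(hsv[...,1]>110)&(hsv[...,0]<20)&(abs(C[...,0])<.05)&(abs(C[...,1])<.03)&(C[...,2]>0.03)&(C[...,2]<.26)&(P[...,2]>.12)
    p=C[m]; print(n,len(p))
    for lo in np.arange(.04,.26,.02):
        q=p[(p[:,2]>lo)&(p[:,2]<lo+.02)]
        if len(q)>4: print(round(lo,2),len(q),np.median(q,0),q.max(0)[0])
```

```text
s3 319
0.06 36 [ 0.007 -0.003  0.075] 0.010148574987200572
0.08 67 [ 0.008 -0.003  0.09 ] 0.01232393051909264
0.1 67 [ 0.007 -0.002  0.11 ] 0.011748665692480459
0.12 67 [ 0.008 -0.003  0.13 ] 0.011952055899026754
0.14 50 [ 0.008 -0.003  0.148] 0.011518807000455492
0.24 27 [ 0.011 -0.002  0.257] 0.01642223271382294
w3 7301
0.08 87 [ 0.007 -0.004  0.098] 0.010599415975495628
0.1 881 [ 0.01 -0.    0.11] 0.012108683736700961
0.12 296 [ 0.01  -0.     0.123] 0.012139058173219173
0.14 601 [ 0.01  -0.001  0.154] 0.012355494114271668
0.16 1165 [0.01 0.   0.17] 0.015550556018283396
0.18 1255 [0.01 0.   0.19] 0.013392993235482927
0.2 1308 [0.01 0.   0.21] 0.012718825846799757
0.22 668 [0.011 0.    0.225] 0.013512472087236063
0.24 1040 [0.013 0.001 0.255] 0.01611588256650632
```

The axis is straight and on the bore line, so I'll insert.

```bash
python3 -m inch '[0,1.4,0,0,0,0,0,0,1.4,0,0,0,0,0,0,1.4,0,0,0,0,0,0,1.4,0,0,0,0,0,0,1.4,0,0,0,0,0,0,1.4,0,0,0,0,0,0,1.4,0,0,0,0,0,0,1.4,0,0,0,0,0,0,1.4,0,0,0,0,0,0,1.2,0,0,0,0,0,0,0,0,0,0,0,0]' 35
python3 -m inch '[0,0.1,0,0,0,0,0,0,0.1,0,0,0,0,0,0,0.1,0,0,0,0,0,0,0.1,0,0,0,0,0]' 35
python3 - <<'E'
from h import *
T=pose(); o=ctrl.get_obs(); print('cup frame',cupframe(T[:3,3]-.019*T[:3,2]),o['force'],np.dot(o['force'],dirs(40)[0]))
w,_,P=shot('wrist')
s,_,Ps=shot('scene')
a,t=dirs(40); F=np.stack([-t,np.cross(a,-t),a]); C=(P-M)@F.T
hsv=cv2.cvtColor(w,cv2.COLOR_RGB2HSV)
m=(abs(C[...,0])<.04)&(abs(C[...,1])<.03)&(C[...,2]>0.04)&(C[...,2]<.18)
print('top end z',np.percentile(C[m][:,2],[98,99.5,100]))
wood=m&(hsv[...,1]>110)&(hsv[...,0]<20)&(w.max(-1)>90); print('wood z max',np.percentile(C[wood][:,2],[95,98,99]))
E
```

```text
time_s: 10.5
ee_pos: [0.5324, -0.1816, 0.0936]
eef_rot: [-2.443, -0.001, 1.44]
force: [-0.5, -0.9, -2.0]
grip_width: 0.0195
time_s: 11.0
ee_pos: [0.5353, -0.1821, 0.0921]
eef_rot: [-2.445, -0.001, 1.44]
force: [-0.3, 0.5, -0.5]
grip_width: 0.0192
cup frame [-0.    -0.     0.035] [-0.325  0.483 -0.489] -0.019846194306471776
top end z [0.15  0.152 0.153]
wood z max [0.086 0.087 0.087]
```

```bash
python3 -m inch '[0,0.1,0,0,0,0,0,0,0.1,0,0,0,0,0,0,0,0,0,0,0,0]' 20
python3 -m inch '[0,0.1,0,0,0,0,0,0,0.1,0,0,0,0,0,0,0,0,0,0,0,0]' 20
```

```text
time_s: 11.48
ee_pos: [0.5368, -0.1823, 0.0906]
eef_rot: [-2.444, -0.001, 1.44]
force: [-0.3, -0.7, -0.4]
grip_width: 0.0199
time_s: 11.85
ee_pos: [0.5384, -0.1825, 0.0893]
eef_rot: [-2.444, -0.001, 1.44]
force: [0.6, -0.5, -0.7]
grip_width: 0.0198
```

```bash
python3 -m inch '[0,0.1,0,0,0,0,0,0,0.1,0,0,0,0,0,0,0,0,0,0,0,0]' 20
python3 -m inch '[0,0.08,0.36,-0.043,0,0,0,0,0.08,0.36,-0.043,0,0,0,0,0.08,0.36,-0.043,0,0,0,0,0.08,0.36,-0.043,0,0,0,0,0.08,0.36,-0.043,0,0,0,0,0,0,0,0,0,0]' 20
python3 - <<'E'
from h import *
T=pose(); o=ctrl.get_obs(); print('cup frame',cupframe(T[:3,3]-.019*T[:3,2]),o['force'],o['eef_rot'])
E
```

```text
time_s: 12.22
ee_pos: [0.5389, -0.1827, 0.0891]
eef_rot: [-2.441, -0.001, 1.44]
force: [-12.1, 0.9, 9.3]
grip_width: 0.0197
time_s: 12.98
ee_pos: [0.5325, -0.182, 0.0722]
eef_rot: [-2.66, -0.0, 1.44]
force: [-5.5, -0.1, 5.7]
grip_width: 0.0198
cup frame [-0.018 -0.     0.029] [-5.544 -0.106  5.728] [-2.66 -0.    1.44]
```

The handle has reached the bottom: about 15 N along the bore. Now release and retreat.

```bash
python3 -m inch '[0,0,0,0,0,0,0.6,0,0,0,0,0,0,0.6,0,0,0,0,0,0,0.6,0,0,0,0,0,0,0.6,0,0,-1.5,0,0,0,0.6,0,0,-2.5,0,0,0,0.6,0,0,-2.5,0,0,0,0.6,0,0,-2.5,0,0,0,0.6,0,0,-2.5,0,0,0,0.6,0,0,-2.5,0,0,0,0.6,0,0,0,0,0,0,0.6,0,0,0,0,0,0,0.6]' 20
python3 - <<'E'
from h import *
w,_,P=shot('wrist'); s,_,Ps=shot('scene')
a,t=dirs(40); F=np.stack([-t,np.cross(a,-t),a])
for n,im,PP in (('w',w,P),('s',s,Ps)):
    C=(PP-M)@F.T; hsv=cv2.cvtColor(im,cv2.COLOR_RGB2HSV)
    m=(C[...,0]>-.09)&(C[...,0]<.04)&(abs(C[...,1])<.03)&(C[...,2]>0.005)&(C[...,2]<.18)&(PP[...,2]>.06)
    wood=m&(hsv[...,1]>110)&(hsv[...,0]<20)&(im.max(-1)>90); p=C[wood]; k=np.polyfit(p[:,2],p[:,0],1)
    print(n,len(p),'wood z',np.percentile(p[:,2],[2,98]),'tilt',np.degrees(np.arctan(k[0])),'surface x at z=.035',np.polyval(k,.035),'y',np.median(p[:,1]),'head end z',np.percentile(C[m][:,2],99.5))
for l in ['brush_mid','brush2_mid']:
    for r in ctrl.place_of('scene',l)[:1]:
        c=np.round(r['centre']).astype(int); print(l,r['score'],c,Ps[c[1],c[0]],cupframe(Ps[c[1],c[0]]))
print(ctrl.get_obs()['force'])
cv2.imwrite('pics/v5.png',np.hstack([cv2.resize(w,(400,300)),cv2.resize(s[110:310,110:377],(400,300))])[:,:,::-1])
E
```

```text
time_s: 14.48
ee_pos: [0.5969, -0.1902, 0.1944]
eef_rot: [-2.658, -0.001, 1.44]
force: [-0.5, -0.2, -0.4]
grip_width: 0.0567
w 1509 wood z [0.007 0.079] tilt -18.249806342906716 surface x at z=.035 -0.012521074005425022 y -0.0007297332802291664 head end z 0.1418675967883289
s 81 wood z [0.019 0.045] tilt -17.458821553932907 surface x at z=.035 -0.013640936532276124 y -0.0026915675714323686 head end z 0.1408252851460416
brush_mid 0.56 [233 220] [ 0.538 -0.182  0.096] [-0.015  0.     0.035]
brush2_mid 0.51 [333 162] [0.527 0.169 0.094] [-0.052  0.347  0.077]
[-0.308  0.193 -0.216]
```

View pics/v5.png

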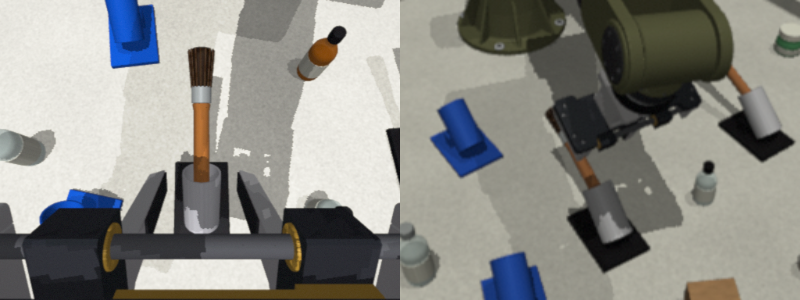

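```bash
python3 -c "from station import ctrl; print(ctrl.hand_in())"
```

```text
the job is handed in; nothing more can be done
None
```

I pulled the wrongly placed brush out of its cup, turned it end for end and put it back handle first. I then let go and handed the job in at about 14.6 s of robot time.

- **Drawn clear:** the gripped middle of the brush was about 177 mm outside the mouth when I turned it. The limit to pass was 115 mm.
- **Seating:** I pushed the handle in until I felt the bottom (about 15 N along the bore), tilted the brush down, released it, and backed off 14 cm.
- **Final position:** in the last pictures the bristles stick out. In the cup's frame the brush's middle is at about z = 28–35 mm, x = −23 mm and y = −1 to −3 mm, tilted about 18° from the bore. All of these are within limits.
- **Depth estimates:** the depth readings put z at about 28 mm and the trained network at about 35 mm. Both are inside the 20–50 mm window.
- **Other brush:** the network placed its middle within about 4 mm of the first reading, well under the 30 mm limit.
- **Release:** the arm was clear at hand-in and the force reading was near zero.

No check failed. I did not measure the brush's speed at rest separately.

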